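Hook and seat the filter cover of the dust extractor

ROBOT

A 6-joint arm with a two-finger parallel gripper is mounted at the origin on a cart in front of the work surface, level with it; the furniture and walls round the work are solid. World frame = base frame: x ahead of the robot, y to its left, z up, the work surface at z = 0. Lengths are in mm, angles in rad, forces in N, time in s.
With the tool pointing down it reaches from about 275 to 825 mm from the base axis. Payload 5.2 kg.
Tool frame: the origin (TCP) lies between the finger pads, 19 mm behind the fingertips; this is the grasp point; z points along the fingers, y is the line along which they close (so a half turn about z gives the same grasp; the last joint's range is limited). The gripper opens to 93 mm and grips with 3 to 60 N. Pads are 15 mm wide; open, the fingers measure 128 mm over their backs; the gripper's body (75 mm by 188 mm) begins 65 mm behind the grasp point.
Start: joints at [1.087, 0.259, 1.535, -0, 1.348, -0.203], TCP at [152.396, 528.47, 237.453] pointing down, gripper open.
Joint ranges: [-3.14, 3.14], [-0.91, 2.08], [0.19, 2.58], [-1.22, 4.36], [0.22, 2.71], [-3.12, 3.12]. Speed limits (rad/s): [2.57, 2.57, 3.14, 3.14, 3.14, 3.14].

INTERFACE

Orientations are given as a unit quaternion [x, y, z, w].
In Python, from rig import readout, capture, camera_info, bot gives the robot as it stands.
- The arm moves only by the tool jog_arm, called in YAML: its name, and indented under it one key for each argument. Schema: {"type":"object","properties":{"steps":{"type":"array","items":{"type":"object","properties":{"jaw":{"type":"number"},"dx":{"type":"number"},"dy":{"type":"number"},"dz":{"type":"number"},"twist":{"type":"number"}},"additionalProperties":false,"required":["jaw"]},"minItems":1,"maxItems":10},"force":{"type":"number"},"only":{"type":"string"},"quiet":{"type":"boolean"},"lines":{"type":"string"}},"required":["steps"],"additionalProperties":false}. steps is a list of rows, 1 to 10 of them, each an object with the fields jaw (the finger opening in mm), dx, dy, dz (the shift in cm), twist (a turn about the tool's z in units of 0.05 rad); a field left out counts as zero (the opening has to be given); each row shifts and turns the commanded pose from where the row before left it, along the tool's axes as they then stand; what a row does not reach is not made up. A row lasts 1/10 s, in which the tool goes at most 50 mm and 0.15 rad, less where a joint would pass 70% of its speed; a pose out of reach is approached as far as the arm can. The fingers move at their own pace and stop on an object; force is the grip in N (left out, the last holds). Time passes only in rows, so rows that do not move let the fingers close. The tool returns the time, the measured TCP pose, the force, the opening and the grip force at its end. only (a regular expression) keeps the lines of the reply that match it, lines (a string "A,B") keeps lines A to B, and quiet returns only ok. Input that does not fit is refused with a message, and nothing moves.
- readout.observe(): the state, without advancing time (a new reading comes with each control period).
- capture(name): name is "side" or "top"; returns the picture (480x640x3 uint8, red, green, blue); there is no depth.
- camera_info(name): a dict with "K" (3x3 intrinsics, pixels), "pose" (4x4, takes a point from camera to world coordinates). Camera axes: x right, y up, looking along -z (the intrinsics and any distortion apply to the point x, -y, -z); pixel columns grow to the right and rows downward; lengths in mm; the calibration is good to about 2 mm. A picture is of the moment at which its call begins. camera_info takes no time and is no camera call.
- bot.sign_off(): hands the job in; it is judged then, once.
The state is a dict: "clock": time; "joint_pos": joint angles; "joint_velocities": joint speeds; "effort": joint torques, N m; "eef_pos": TCP position; "orientation": TCP orientation; "force": force on the tool from outside, world axes, zero at the start; "torque": the same for the moment, N m; "opening": finger opening in mm; "finger_force": force on a finger pad.
Only numpy, scipy, OpenCV 4.12 (cv2) and the standard library are available. Lean on these libraries where they do the work, as an engineer would, in place of code of your own. Each camera call takes 0.05 s, during which the arm holds its last target. There are 200 camera calls.

TASK

Close the dust extractor's grey filter box with the blue cover that belongs to it: hold the cover tilted, hook its two tabs in under the blue lip of the box, then swing the other end down until the cover lies fully home on the ledge inside, and let go. Leave the orange cover, which is from another machine, where it lies.

Things in the scene. Friction and masses are not known exactly. Their poses are not given: they have to be found in the camera images.
- blue_cover: Loose blue cover, 0.15 to 0.31 kg, sizes in mm, flat on the bench left or right of the box. Origin: centre of the panel's underside; +x to its tabbed edge, +z up. Panel 130 (x) x 90 x 14 thick. Across the middle of its top a black grip bar, 14 thick in x, 60 long in y, from z = 14 to z = 46: take it from above, closing along x, TCP z = 36. Hook it in tilted about 20 degrees, tabs low.
- tab_end (a point): Midway between the ends of the blue cover's tabs (cover x = 99, y = 0, z = 2.5 mm). Two flat tabs stick out of the panel's +x edge at y = +-21, from x = 65 to x = 99, each 20 wide, 5 thick (z 0 to 5).
- filter_box: Fixed open grey box (mm). Origin: on the bench, under the centre of the seated cover; +x to the lip end; the seated cover has the same x, y and yaw (play 7 in x, 8 in y). Outside x -80 to 116 (black spigot to 137), y +-61. Inner wall faces x = -72 and 106, y = +-53; wall tops z = 60. Ledge for the cover's underside at z = 46 along the sides (|y| 34 to 53) and front (14 wide).
- lip_edge (a point): Middle of the lower front edge of the box's blue lip (box x = 80, y = 0, z = 59 mm). The lip covers x = 80 to 106 over the full width, top at z = 65; under it, between the side ledges (|y| < 34), it is open down to z = 27, so tilted tabs may dip below the ledge. From front wall to lip are 152, cover with tabs is 164 long: it cannot go in flat.
- orange_cover: Loose orange cover of another machine, flat on the bench on the other side: not to be moved. Panel 150 (x) x 112 x 14 mm, one tab 60 wide and 20 mm long at its +x edge, the same black grip bar. Origin: centre of the panel's underside. Too wide for the box.

How it is judged (in metres and radians):
On the way:
1. the tabs are in under the lip while the cover is still tilted (by 7 degrees or more) (x of tab_end in the frame of filter_box above 0.084 m and z of tab_end in the frame of filter_box between 0.02 and 0.059 m and y of tab_end in the frame of filter_box between -0.03 and 0.03 m and angle between blue_cover's own z axis and vertical above 0.12 rad), for 0.1 s.
At the end, for the whole second after the job is handed in: The blue cover lies at rest in the filter box: its underside within 4 mm of the ledge, level within about 4.5 degrees, within 13 mm of the middle of the box's recess in x and y, in line with the box within 10 degrees, and its tabs at least 4 mm in under the blue lip (x of blue_cover in the frame of filter_box between -0.013 and 0.013 m and y of blue_cover in the frame of filter_box between -0.013 and 0.013 m and z of blue_cover in the frame of filter_box between 0.042 and 0.05 m and x of tab_end in the frame of filter_box above 0.084 m and z of tab_end in the frame of filter_box below 0.059 m and angle between blue_cover's own z axis and vertical below 0.08 rad and angle between the x axis of blue_cover and the x axis of filter_box, either way round below 0.18 rad and linear speed of blue_cover below 0.02 m/s); the robot touches nothing.
It fails at once if the orange cover is moved by more than 30 mm (distance of orange_cover from where it was at the start of the episode above 0.03 m).
It also fails if it takes over 38 s, if anything falls off the work surface, if the arm or the gripper's body presses on something with over 40 N, if the wrist force passes 120 N, or if a joint passes its speed limit or range.

## Working session

There is one attempt and no reset: what is moved stays moved. The work goes in short steps, Python scripts to look and compute and a tool call to move; the robot and the scene stay as the last step left them, time stands still between calls to the robot, and variables do not carry over. Pictures are saved under pics/ and viewed, at most 10 in all, crops included, and the job is handed in when it is done.

```bash
mkdir -p pics && ls && python3 - <<'E'
from rig import readout, capture, camera_info, bot
import cv2
for n in("top","side"):
    cv2.imwrite(f"pics/{n}0.png",capture(n)[:,:,::-1]); c=camera_info(n); print(n,c)
print(readout.observe())
E
```

```text
pics
top {'K': array([[570.3558311 ,   0.        , 323.43098885],
       [  0.        , 570.3558311 , 241.50972436],
       [  0.        ,   0.        ,   1.        ]]), 'pose': array([[ 1.78363767e-02,  9.98018655e-01, -6.03376091e-02,
         4.68886782e+02],
       [-9.99732141e-01,  1.69117780e-02, -1.57999150e-02,
         1.66578874e+01],
       [-1.47481936e-02,  6.06032604e-02,  9.98052972e-01,
         1.28628643e+03],
       [ 0.00000000e+00,  0.00000000e+00,  0.00000000e+00,
         1.00000000e+00]])}
side {'K': array([[461.85900219,   0.        , 317.08444305],
       [  0.        , 461.85900219, 248.07230524],
       [  0.        ,   0.        ,   1.        ]]), 'pose': array([[-9.99262716e-01, -3.25729441e-02,  2.03231010e-02,
         5.95821026e+02],
       [ 3.37289815e-02, -4.91920048e-01,  8.69986794e-01,
         8.23480071e+02],
       [-1.83406905e-02,  8.70030844e-01,  4.92656015e-01,
         5.29036734e+02],
       [ 0.00000000e+00,  0.00000000e+00,  0.00000000e+00,
         1.00000000e+00]])}
{'clock': 0.1, 'joint_pos': array([ 1.08721351e+00,  2.59286644e-01,  1.53596316e+00, -2.68661089e-05,
        1.34800984e+00, -2.02800294e-01]), 'joint_velocities': array([-1.21465493e-03, -5.19711430e-04,  1.73006478e-05,  8.00185598e-05,
        2.09217411e-04,  7.81568004e-04]), 'effort': array([ 3.32098425e-03, -4.38212156e+01, -2.84642047e+01,  7.22894794e-02,
        3.61943885e-02, -3.76782202e-05]), 'eef_pos': array([152.17592523, 528.04672805, 236.69613584]), 'orientation': array([ 1.39927540e-01,  9.90161395e-01, -7.89295731e-04, -2.68130791e-04]), 'force': array([-0.08091709, -0.07617703, -0.39560029]), 'torque': array([-0.03984257, -0.03132655,  0.03716496]), 'finger_force': 0.0, 'opening': 93.2008761852852}
```

View pics/top0.png

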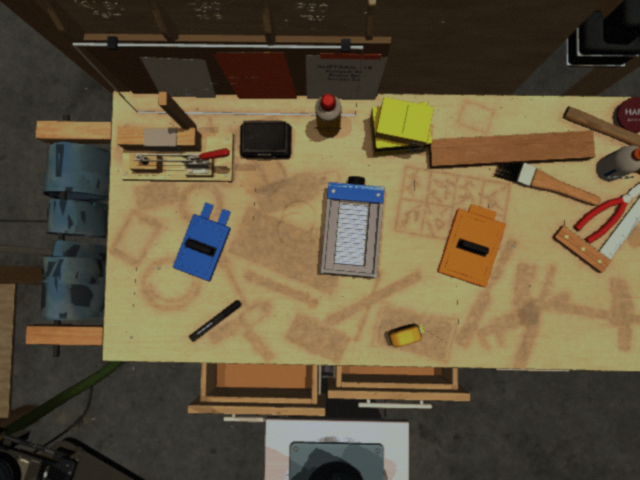

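View pics/side0.png

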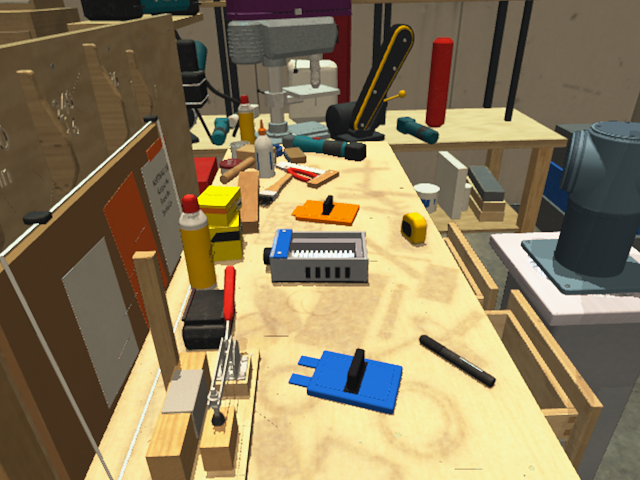

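The top view shows the blue cover at about (200,245), the box at (352,230) with its lip at the top, and the orange cover at (472,245). I'll enlarge the box and the blue cover.

```bash
python3 - <<'E'
import cv2,numpy as np
im=cv2.imread("pics/top0.png")
a=im[175:290,164:244];b=im[175:290,312:392]
cv2.imwrite("pics/crop0.png",cv2.resize(np.hstack([a,b]),None,fx=5,fy=5,interpolation=cv2.INTER_CUBIC))
E
cat > h.py <<'E'
import numpy as np,cv2
from rig import camera_info,readout,capture
def ray(n,uv,z):
    "world point at height z on pixel ray"
    c=camera_info(n);d=np.linalg.inv(c["K"])@[*uv,1];d=c["pose"][:3,:3]@(d*[1,-1,-1]);o=c["pose"][:3,3]
    return o+d*(z-o[2])/d[2]
def proj(n,P):
    c=camera_info(n);q=(np.asarray(P)-c["pose"][:3,3])@c["pose"][:3,:3]*[1,-1,-1]
    q=q@c["K"].T;return q[...,:2]/q[...,2:]
E
```

```text
(no output)
```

View pics/crop0.png

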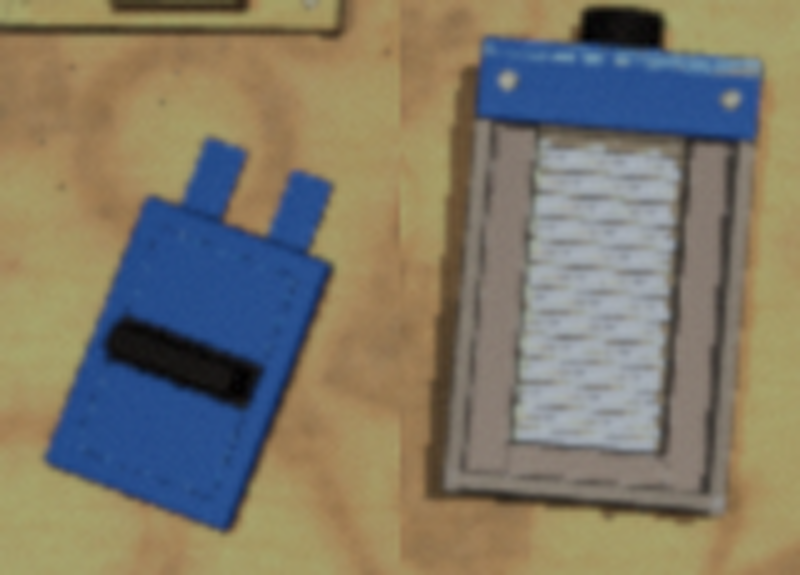

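In the enlarged crop (5x), the blue panel's corners are at (150,198), (333,264), (232,530) and (47,460). The box wall corners are at (445,490) and (722,512), and the lip's front edge runs from (476,118) to (755,140). Next I'll fit both poses.

```bash
python3 - <<'E'
from h import *
from scipy.optimize import least_squares
def fit(n,P,uv,g):
    P=np.array(P,float);uv=np.array(uv,float)
    def w(p):
        c,s=np.cos(p[2]),np.sin(p[2]);return P@np.array([[c,s,0],[-s,c,0],[0,0,1]])+[p[0],p[1],0]
    r=least_squares(lambda p:(proj(n,w(p))-uv).ravel(),g);print(r.x.round(3),r.fun.round(1));return r.x
px=lambda l,u0:[(u0+(a+.5)/5-.5,175+(b+.5)/5-.5) for a,b in l]
c=fit("top",[(65,45,14),(65,-45,14),(-65,-45,14),(-65,45,14),(99,31,5),(99,-31,5)],px([(150,198),(333,264),(232,530),(47,460),(206,140),(334,186)],164),[450,250,-.2])
b=fit("top",[(80,61,65),(80,-61,65),(-80,61,60),(-80,-61,60)],px([(476,118),(755,140),(445,490),(722,512)],232),[450,0,-.0])
E
```

```text
[ 5.27961e+02  3.09749e+02 -3.35000e-01] [-0.4 -0.8  0.3 -0.3 -0.1  1.  -0.6  1.1  0.4 -0.6  0.3 -0.5]
[ 5.52462e+02 -2.40890e+01 -6.70000e-02] [-0.5 -0.   0.2  0.2 -0.5 -0.3  0.8  0.1]
```

```bash
cat >> h.py <<'E'
from scipy.spatial.transform import Rotation as R
def togo(P,yaw=None):
    "tool-axis shift from measured TCP to world P (after the turn), and the turn bringing tool y to heading yaw"
    s=readout.observe();r=R.from_quat(s["orientation"]);y=r.as_matrix()[:,1];now=np.arctan2(y[1],y[0])
    t=0 if yaw is None else -((yaw-now+np.pi)%(2*np.pi)-np.pi)
    r=r*R.from_rotvec([0,0,t]);d=np.asarray(P)-s["eef_pos"]
    print("turn",round(t,3),"shift",r.inv().apply(d).round(1),"tcp",s["eef_pos"].round(1),"heading",round(now,3),"q6",s["joint_pos"][5].round(2),"f",s["force"].round(1),"open",round(s["opening"],1),"t",s["clock"])
E
python3 - <<'E'
from h import *
togo([528,309.7,37],-.335+np.pi/2)
c,s=np.cos(-.335),np.sin(-.335)
print(proj("side",[[528+c*a-s*b,309.7+s*a+c*b,14] for a,b in((65,45),(65,-45),(-65,-45),(-65,45))]).round(0))
E
```

```text
turn 0.054 shift [-426.8  -82.3  199.7] tcp [152.2 528.  236.7] heading 1.29 q6 -0.2 f [-0.1 -0.1 -0.4] open 93.2 t 0.1
[[307. 388.]
 [324. 348.]
 [404. 363.]
 [395. 407.]]
```

Careful with the scale: shifts go in cm and turns go in units of 0.05 rad. That gives: -47 mm is -4.7, -9 mm is -0.9, 0.054 rad is 1.08.

jog_arm:
  steps:
    - {"jaw":93,"twist":1.08}
    - {"jaw":93,"dx":-4.7,"dy":-0.9,"dz":1}
    - {"jaw":93,"dx":-4.7,"dy":-0.9,"dz":1}
    - {"jaw":93,"dx":-4.7,"dy":-0.9,"dz":1}
    - {"jaw":93,"dx":-4.7,"dy":-0.9,"dz":1}
    - {"jaw":93,"dx":-4.7,"dy":-0.9,"dz":1}
    - {"jaw":93,"dx":-4.7,"dy":-0.9,"dz":1}
    - {"jaw":93,"dx":-4.7,"dy":-0.9,"dz":1}
    - {"jaw":93,"dx":-4.7,"dy":-0.9,"dz":1}
    - {"jaw":93,"dx":-4.7,"dy":-0.9,"dz":1}
  force: 25

```text
clock: 1.1
eef_pos: [526.6, 311.6, 146.6]
orientation: [0.167, 0.986, -0.0, -0.0]
force: [0.2, 0.0, 0.6]
opening: 93.1
finger_force: 0.0
```

jog_arm:
  steps:
    - {"jaw":93}
    - {"jaw":93}
    - {"jaw":93}

```text
clock: 1.4
eef_pos: [524.2, 313.5, 147.3]
orientation: [0.166, 0.986, -0.0, -0.001]
force: [-0.2, 0.3, -0.1]
opening: 93.0
finger_force: 0.0
```

```bash
python3 - <<'E'
from h import *
togo([528,309.7,37],-.335+np.pi/2)
E
```

```text
turn 0.001 shift [ -5.   -2.3 110.3] tcp [524.2 313.5 147.3] heading 1.236 q6 -0.88 f [-0.2  0.3 -0.1] open 93.0 t 1.4
```

jog_arm:
  steps:
    - {"jaw":93,"dx":-0.5,"dy":-0.2,"dz":3}
    - {"jaw":93,"dz":3}
    - {"jaw":93,"dz":2.5}
    - {"jaw":93,"dz":1.5}
    - {"jaw":93,"dz":1}
    - {"jaw":93}
    - {"jaw":93}

```text
clock: 2.1
eef_pos: [529.3, 310.3, 38.3]
orientation: [0.166, 0.986, 0.0, 0.0]
force: [-0.6, -0.1, -0.4]
opening: 93.0
finger_force: 0.0
```

```bash
python3 - <<'E'
from h import *
togo([528,309.7,37],-.335+np.pi/2)
im=np.hstack([cv2.resize(capture("top")[200:290,160:240],(400,450),interpolation=2),cv2.resize(capture("side")[320:430,290:410],(400,367),interpolation=2)[:450] if 0 else cv2.resize(capture("side")[300:430,290:406],(400,450),interpolation=2)])
cv2.imwrite("pics/g1.png",im[:,:,::-1])
E
```

```text
turn 0.001 shift [ 1.  -1.   1.3] tcp [529.3 310.3  38.3] heading 1.237 q6 -0.89 f [-0.6 -0.1 -0.4] open 93.0 t 2.1
```

View pics/g1.png

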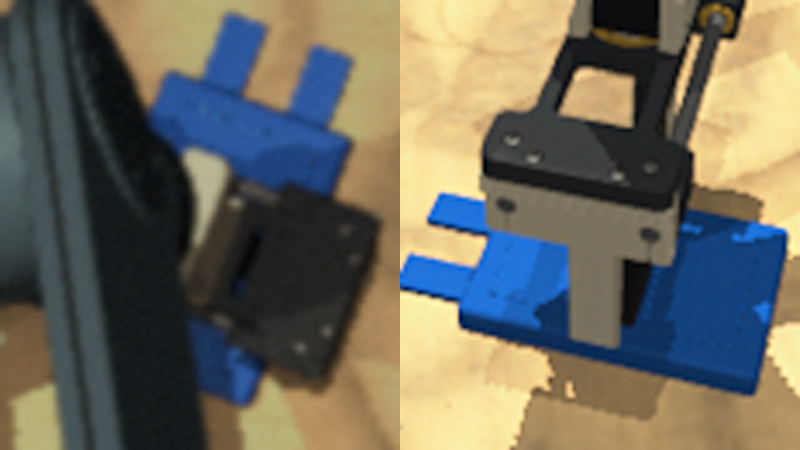

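The fingers straddle the ends of the bar and clear the panel. The left half (top view) shows the near finger beside the bar, and the right half shows the finger in line with it. I'll close on the bar along cover y, so that the cover can pivot between the pads.

Scaled: 1 mm is 0.1.

jog_arm:
  steps:
    - {"jaw":50,"dz":0.1}
    - {"jaw":50}
    - {"jaw":50}
    - {"jaw":50}
    - {"jaw":50}
    - {"jaw":50}
  force: 25

```text
clock: 2.8
eef_pos: [529.5, 309.5, 36.5]
orientation: [0.167, 0.986, 0.0, 0.0]
force: [0.2, -0.1, 0.4]
opening: 59.9
finger_force: 25.0
```

jog_arm:
  steps:
    - {"jaw":50,"dz":-1}
    - {"jaw":50,"dz":-3}
    - {"jaw":50,"dz":-4}
    - {"jaw":50,"dz":-3}
    - {"jaw":50}
    - {"jaw":50}

```text
clock: 3.4
eef_pos: [529.3, 309.4, 146.8]
orientation: [0.167, 0.986, 0.0, 0.0]
force: [-0.4, 0.2, -2.2]
opening: 59.9
finger_force: 25.0
```

```bash
python3 - <<'E'
from h import *
c,s=np.cos(-.067),np.sin(-.067)
box=lambda x,y,z:[552.5+c*x-s*y,-24.1+s*x+c*y,z]
togo(box(0,116,140),-.067+np.pi)
E
```

```text
turn -1.838 shift [215.2 -45.5   6.8] tcp [529.3 309.4 146.8] heading 1.236 q6 -0.89 f [-0.4  0.2 -2.2] open 59.9 t 3.4
```

Joint 6 would end at about −3.1 at the side wall, too near its limit. I'll tilt the cover over the box's front wall instead, turning the other way.

Scaled: 0.15 rad is 3.

jog_arm:
  steps:
    - {"jaw":50,"twist":3}
    - {"jaw":50,"twist":3}
    - {"jaw":50,"twist":3}
    - {"jaw":50,"twist":3}
    - {"jaw":50,"twist":3}
    - {"jaw":50,"twist":3}
    - {"jaw":50,"twist":3}
    - {"jaw":50,"twist":3}
    - {"jaw":50,"twist":3}
    - {"jaw":50,"twist":3}

```text
clock: 4.4
eef_pos: [527.8, 308.8, 143.7]
orientation: [0.796, 0.605, -0.002, -0.001]
force: [-0.1, -0.5, -1.3]
opening: 59.8
finger_force: 25.0
```

jog_arm:
  steps:
    - {"jaw":50,"twist":3}
    - {"jaw":50,"twist":3}
    - {"jaw":50,"twist":3}
    - {"jaw":50,"twist":3}
    - {"jaw":50,"twist":3}
    - {"jaw":50,"twist":3}
    - {"jaw":50,"twist":3}
    - {"jaw":50,"twist":3}
    - {"jaw":50,"twist":3}
    - {"jaw":50,"twist":0.4}

```text
clock: 5.4
eef_pos: [528.0, 308.8, 143.9]
orientation: [0.999, -0.033, -0.002, 0.001]
force: [0.8, -0.1, -2.0]
opening: 59.8
finger_force: 25.0
```

```bash
python3 - <<'E'
from h import *
c,s=np.cos(-.067),np.sin(-.067)
box=lambda x,y,z:[552.5+c*x-s*y,-24.1+s*x+c*y,z]
togo(box(-135,0,125),-.067-np.pi/2)
E
```

```text
turn 0.002 shift [-88.1 330.5  19.9] tcp [528.  308.8 143.9] heading -1.636 q6 1.98 f [ 0.8 -0.1 -2. ] open 59.8 t 5.4
```

jog_arm:
  steps:
    - {"jaw":50,"dx":-1.1,"dy":4}
    - {"jaw":50,"dx":-1.1,"dy":4.2}
    - {"jaw":50,"dx":-1.1,"dy":4.2}
    - {"jaw":50,"dx":-1.1,"dy":4.2}
    - {"jaw":50,"dx":-1.1,"dy":4.2}
    - {"jaw":50,"dx":-1.1,"dy":4.2,"dz":0.5}
    - {"jaw":50,"dx":-1.1,"dy":4,"dz":0.5}
    - {"jaw":50,"dx":-1.1,"dy":4,"dz":1}
    - {"jaw":50}
    - {"jaw":50}

```text
clock: 6.4
eef_pos: [419.8, -14.8, 125.7]
orientation: [0.999, -0.032, -0.001, -0.0]
force: [0.5, 0.0, -2.0]
opening: 59.8
finger_force: 25.0
```

```bash
python3 - <<'E'
from h import *
c,s=np.cos(-.067),np.sin(-.067)
box=lambda x,y,z:[552.5+c*x-s*y,-24.1+s*x+c*y,z]
togo(box(-135,0,76),-.067-np.pi/2)
E
```

```text
turn 0.003 shift [-1.9  0.5 49.7] tcp [419.8 -14.8 125.7] heading -1.635 q6 1.33 f [ 0.5  0.  -2. ] open 59.8 t 6.4
```

Now I'll press the rear half of the cover onto the front wall in small steps, watching the force.

Scaled: 20 mm is 2, 8 mm is 0.8.

jog_arm:
  steps:
    - {"jaw":50,"dx":-0.2,"dz":2}
    - {"jaw":50,"dz":0.8}
    - {"jaw":50,"dz":0.3}
    - {"jaw":50,"dz":0.3}
    - {"jaw":50,"dz":0.2}

```text
clock: 6.9
eef_pos: [418.1, -13.1, 90.7]
orientation: [1.0, -0.03, -0.001, -0.0]
force: [-5.0, 0.7, 6.2]
opening: 59.9
finger_force: 25.0
```

jog_arm:
  steps:
    - {"jaw":50,"dz":0.2}
    - {"jaw":50,"dz":0.2}
    - {"jaw":50,"dz":0.2}
    - {"jaw":50}

```text
clock: 7.3
eef_pos: [417.8, -13.1, 84.6]
orientation: [1.0, -0.03, -0.001, -0.0]
force: [-4.5, 0.5, 2.0]
opening: 59.8
finger_force: 25.0
```

```bash
python3 - <<'E'
from h import *
a=capture("side")[190:340,230:430]
cv2.imwrite("pics/t1.png",cv2.resize(a,(800,600),interpolation=2)[:,:,::-1])
E
```

```text
(no output)
```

View pics/t1.png

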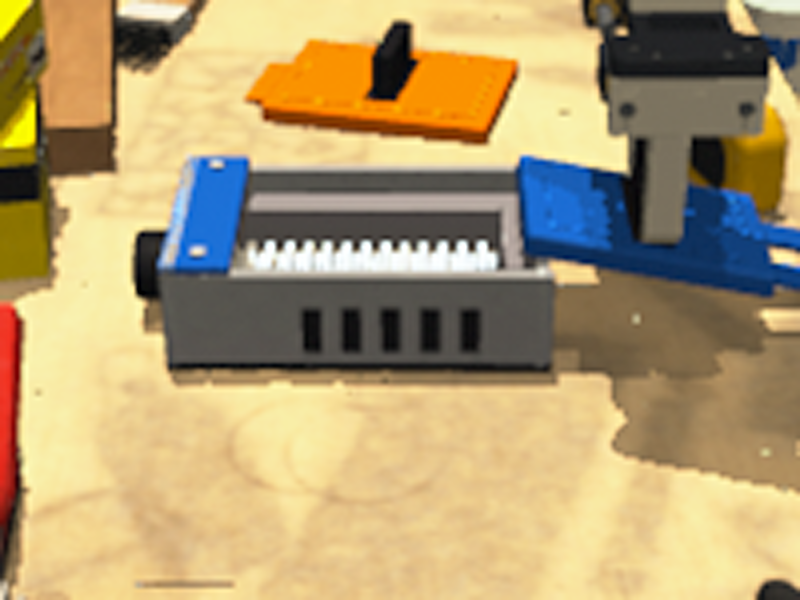

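The cover is pivoting between the pads. Its rear edge rests on the wall at (525,160)–(525,245), its tabs dip to the right at (790,240), and the tilt is about 10° so far. I'll go lower.

jog_arm:
  steps:
    - {"jaw":50,"dz":0.3}
    - {"jaw":50,"dz":0.3}
    - {"jaw":50,"dz":0.2}
    - {"jaw":50}

```text
clock: 7.75
eef_pos: [418.2, -13.3, 76.6]
orientation: [1.0, -0.031, -0.001, -0.0]
force: [-4.8, 1.6, 4.0]
opening: 59.9
finger_force: 30.8
```

jog_arm:
  steps:
    - {"jaw":50,"dz":-1.5}
    - {"jaw":50,"dz":-3}
    - {"jaw":50,"dz":-2}
    - {"jaw":50}
    - {"jaw":50}
  force: 40

```text
clock: 8.25
eef_pos: [419.1, -13.9, 141.3]
orientation: [1.0, -0.031, 0.001, 0.0]
force: [-0.5, 0.6, -2.5]
opening: 59.6
finger_force: 45.1
```

```bash
python3 - <<'E'
from h import *
a=capture("side")[150:300,300:500]
cv2.imwrite("pics/t2.png",cv2.resize(a,(800,600),interpolation=2)[:,:,::-1])
togo([0,0,0])
E
```

```text
turn 0 shift [-418.3   12.4  140.9] tcp [418.4 -13.8 140.6] heading -1.633 q6 1.33 f [-1.1  0.3 -2.2] open 59.6 t 8.3
```

View pics/t2.png

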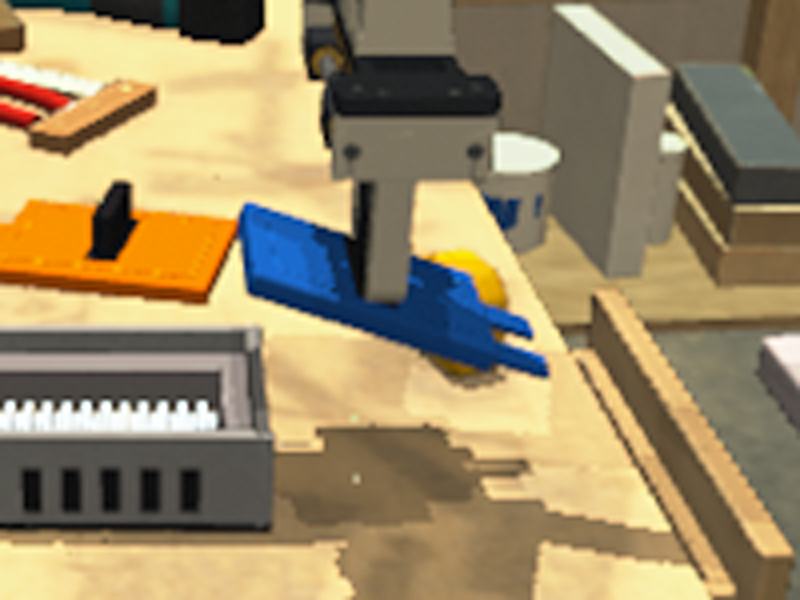

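The tilt holds. The near lower edge of the panel runs from (250,293) to (490,370), and the near tab ends at (548,376). I'll fit the tilt from these points.

```bash
python3 - <<'E'
from h import *
from scipy.optimize import least_squares
P=np.array([(-65,45,14),(-65,-45,0),(65,-45,0),(99,-31,0)],float)
uv=np.array([(245,205),(250,293),(490,371),(548,376)])/4+[300,150]
s=readout.observe();t=s["eef_pos"]
def w(p):  # theta,e,h : pivot (TCP) in cover = (e,dy,h)
    return (R.from_euler("z",-np.pi-.062)*R.from_euler("y",p[0])).apply(P-[p[1],p[3],p[2]])+t
f=lambda p:np.r_[(proj("side",w(p))-uv).ravel(),p[1:]*[.2,0,.2]-[0,0,0]-np.array([0,36*.2,0]),]
f=lambda p:np.r_[(proj("side",w(p))-uv).ravel(),p[1]*.2,(p[2]-36)*.2,p[3]*.2]
r=least_squares(f,[.3,0,36,0]);print(r.x.round(3),np.degrees(r.x[0]),r.fun.round(1))
E
```

```text
[ 0.325 -3.71  36.319 -2.936] 18.622528275828337 [-0.1 -1.8 -1.3  1.2  0.6  0.2  0.5  0.3 -0.7  0.1 -0.6]
```

The tilt is 18.6°. Next I'll raise the cover, turn it back in line with the box and approach.

Scaled: -25 mm is -2.5, -0.15 rad is -3.

jog_arm:
  steps:
    - {"jaw":50,"dz":-2.5,"twist":-2}
    - {"jaw":50,"twist":-3}
    - {"jaw":50,"twist":-3}
    - {"jaw":50,"twist":-3}
    - {"jaw":50,"twist":-3}
    - {"jaw":50,"twist":-3}
    - {"jaw":50,"twist":-3}
    - {"jaw":50,"twist":-3}
    - {"jaw":50,"twist":-3}
    - {"jaw":50,"twist":-3}

```text
clock: 9.3
eef_pos: [417.9, -13.9, 164.8]
orientation: [0.767, 0.642, -0.001, -0.001]
force: [-0.6, 1.0, -2.0]
opening: 59.8
finger_force: 45.1
```

jog_arm:
  steps:
    - {"jaw":50,"twist":-3}
    - {"jaw":50,"twist":-3}
    - {"jaw":50,"twist":-3}
    - {"jaw":50,"twist":-3}
    - {"jaw":50,"twist":-3}
    - {"jaw":50,"twist":-3}
    - {"jaw":50,"twist":-3}
    - {"jaw":50,"twist":-3}
    - {"jaw":50,"twist":-3}
    - {"jaw":50,"twist":-3}

```text
clock: 10.3
eef_pos: [417.9, -13.8, 164.8]
orientation: [0.124, 0.992, 0.0, -0.001]
force: [0.4, 0.4, -2.5]
opening: 59.6
finger_force: 45.1
```

jog_arm:
  steps:
    - {"jaw":50,"twist":-3}
    - {"jaw":50,"twist":-0.74}
    - {"jaw":50}
    - {"jaw":50}

```text
clock: 10.7
eef_pos: [418.2, -14.0, 165.4]
orientation: [0.035, 0.999, 0.0, -0.001]
force: [-0.3, -0.6, -2.7]
opening: 59.5
finger_force: 45.1
```

```bash
cat >> h.py <<'E'
def box(x,y,z,c=np.cos(-.067),s=np.sin(-.067)): return [552.5+c*x-s*y,-24.1+s*x+c*y,z]
def inbox():
    p=readout.observe()["eef_pos"]-[552.5,-24.1,0];print("tcp in box",R.from_euler("z",.067).apply(p).round(1))
E
python3 - <<'E'
from h import *
togo(box(-10,0,125),-.067+np.pi/2)
E
```

```text
turn -0.002 shift [-124.8   -1.1   40.2] tcp [418.2 -14.  165.4] heading 1.502 q6 -1.8 f [-0.3 -0.6 -2.7] open 59.5 t 10.7
```

jog_arm:
  steps:
    - {"jaw":50,"dx":-4}
    - {"jaw":50,"dx":-4.5}
    - {"jaw":50,"dx":-4,"dy":-0.1,"dz":1}
    - {"jaw":50,"dz":2}
    - {"jaw":50,"dz":1}
    - {"jaw":50}
    - {"jaw":50}

```text
clock: 11.4
eef_pos: [542.5, -23.5, 126.4]
orientation: [0.034, 0.999, 0.0, -0.001]
force: [0.5, 0.2, -1.6]
opening: 59.8
finger_force: 45.1
```

```bash
python3 - <<'E'
from h import *
inbox()
a=capture("side")[170:295,240:400]
cv2.imwrite("pics/e1.png",cv2.resize(a,(768,600),interpolation=2)[:,:,::-1])
E
```

```text
tcp in box [-1.000e+01 -1.000e-01  1.264e+02]
```

View pics/e1.png

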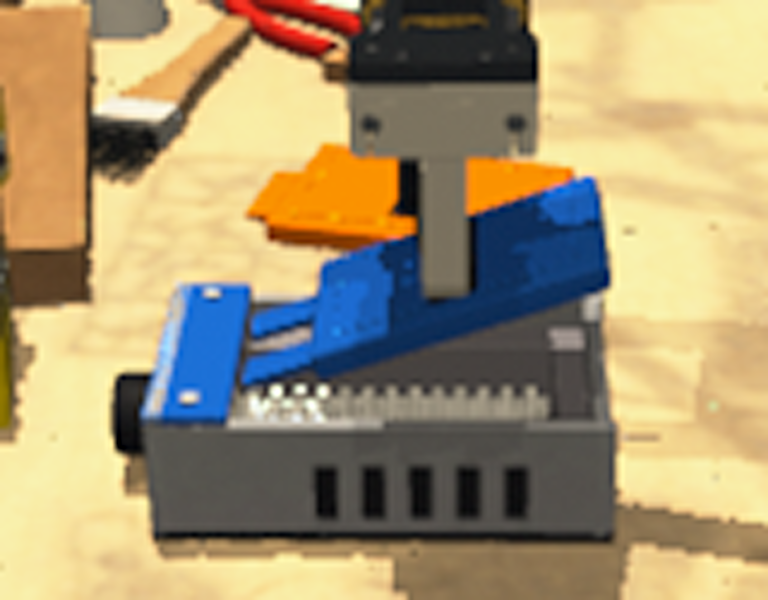

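The cover hangs tilted over the box. The near tab tip is at (243,383), just in front of the lip's near front corner at (235,420). I'll check this against the prediction.

```bash
python3 - <<'E'
from h import *
t=readout.observe()["eef_pos"]
P=np.array([(99,31,0),(99,31,5),(65,45,0),(-65,45,0),(-65,-45,14)],float)
print((proj("side",(R.from_euler("z",-.067)*R.from_euler("y",.325)).apply(P-[0,0,36])+t)-[240,170])*4.8)
print((proj("side",[box(80,61,65),box(-80,61,60),box(80,-61,65),box(-80,-61,60)])-[240,170])*4.8)
E
```

```text
[[251.41333373 383.49824619]
 [247.16952636 373.81955422]
 [324.51316435 377.61869981]
 [624.35602496 288.94458949]
 [601.64287937 167.8398324 ]]
[[227.93285866 412.01091073]
 [615.7078196  422.8867311 ]
 [251.45444726 277.79966412]
 [598.96300787 287.06828204]]
```

The cover sits about 3 mm further forward in the grip than nominal. I'll back off 4 mm, dip the tabs and then slide them forward under the lip.

Scaled: 4 mm is 0.4, 8 mm is 0.8.

jog_arm:
  steps:
    - {"jaw":50,"dx":0.4}
    - {"jaw":50,"dz":0.8}
    - {"jaw":50,"dz":0.7}
    - {"jaw":50,"dz":0.6}
    - {"jaw":50}
    - {"jaw":50}

```text
clock: 12.05
eef_pos: [539.2, -23.4, 105.1]
orientation: [0.034, 0.999, 0.0, -0.0]
force: [1.2, -0.4, -1.9]
opening: 59.9
finger_force: 45.1
```

jog_arm:
  steps:
    - {"jaw":50,"dx":-0.6}
    - {"jaw":50,"dx":-0.6}
    - {"jaw":50,"dx":-0.5}
    - {"jaw":50,"dx":-0.5}
    - {"jaw":50,"dx":-0.4}
    - {"jaw":50}
    - {"jaw":50}

```text
clock: 12.75
eef_pos: [565.2, -25.1, 105.3]
orientation: [0.034, 0.999, 0.0, -0.0]
force: [-0.4, -0.2, -2.4]
opening: 59.3
finger_force: 45.1
```

```bash
python3 - <<'E'
from h import *
inbox()
a=capture("side")[170:295,240:400]
cv2.imwrite("pics/e2.png",cv2.resize(a,(768,600),interpolation=2)[:,:,::-1])
E
```

```text
tcp in box [ 12.7  -0.2 105.3]
```

View pics/e2.png

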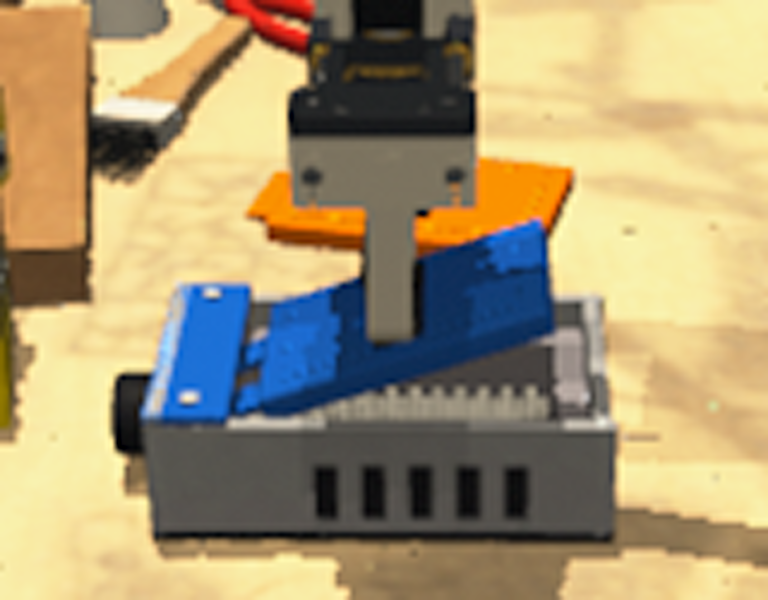

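The tabs are in under the lip, at about (250,350) and (245,400), and the cover is still tilted with no contact force. Now I'll swing the rear end down along the arc with a lighter grip.

Scaled: 3.5 mm is 0.35, 3 mm is 0.3.

jog_arm:
  steps:
    - {"jaw":50,"dz":0.35}
    - {"jaw":50,"dx":0.3,"dz":0.35}
    - {"jaw":50,"dx":0.3,"dz":0.3}
    - {"jaw":50}
  force: 15

```text
clock: 13.2
eef_pos: [558.8, -24.7, 95.2]
orientation: [0.034, 0.999, 0.0, -0.0]
force: [-0.3, -0.6, -0.8]
opening: 59.8
finger_force: 15.0
```

jog_arm:
  steps:
    - {"jaw":50,"dx":0.25,"dz":0.3}
    - {"jaw":50,"dx":0.25,"dz":0.3}
    - {"jaw":50}

```text
clock: 13.5
eef_pos: [553.8, -24.4, 89.0]
orientation: [0.034, 0.999, 0.0, -0.0]
force: [1.1, -0.2, -0.9]
opening: 59.6
finger_force: 15.0
```

jog_arm:
  steps:
    - {"jaw":50,"dx":0.2,"dz":0.3}
    - {"jaw":50,"dx":0.2,"dz":0.3}
    - {"jaw":50}

```text
clock: 13.8
eef_pos: [549.8, -24.1, 82.9]
orientation: [0.034, 0.999, 0.0, -0.0]
force: [-0.2, 0.3, -1.4]
opening: 59.7
finger_force: 15.0
```

```bash
python3 - <<'E'
from h import *
inbox()
a=capture("side")[170:295,240:400]
cv2.imwrite("pics/e3.png",cv2.resize(a,(768,600),interpolation=2)[:,:,::-1])
E
```

```text
tcp in box [-2.7 -0.1 82.9]
```

View pics/e3.png

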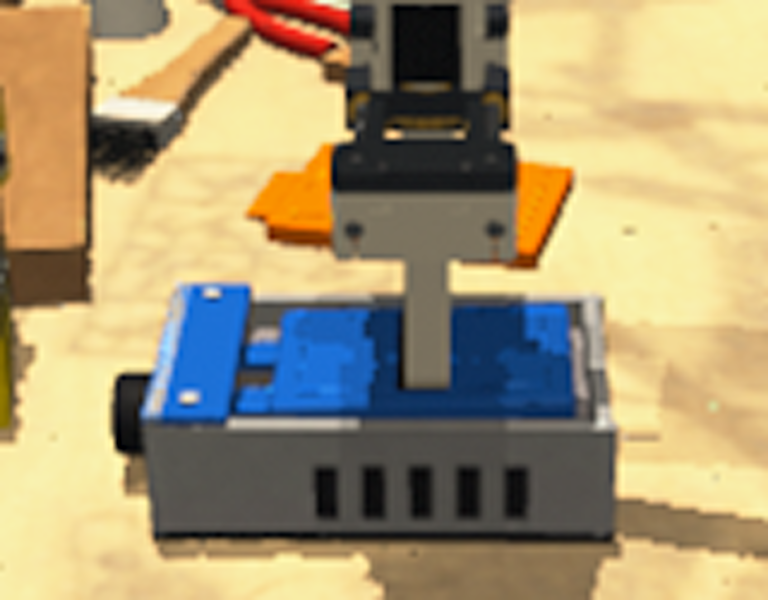

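The cover is almost level in the recess: tabs under the lip at (250,400), rear end at (575,410). I'll press lightly, open a little, rise, then look.

Scaled: 1 mm is 0.1, 0.5 mm is 0.05.

jog_arm:
  steps:
    - {"jaw":50,"dz":0.1}
    - {"jaw":50,"dz":0.05}
    - {"jaw":50}
    - {"jaw":70}
    - {"jaw":70}
    - {"jaw":70}

```text
clock: 14.45
eef_pos: [550.6, -24.2, 82.0]
orientation: [0.034, 0.999, -0.0, 0.0]
force: [0.1, -0.3, 1.0]
opening: 70.0
finger_force: 0.0
```

jog_arm:
  steps:
    - {"jaw":72,"dz":-1}
    - {"jaw":72,"dz":-3}
    - {"jaw":72,"dz":-4}
    - {"jaw":72,"dz":-4}
    - {"jaw":72}
    - {"jaw":72}

```text
clock: 15.05
eef_pos: [551.0, -24.3, 203.6]
orientation: [0.034, 0.999, -0.0, 0.002]
force: [-0.2, -0.7, -0.7]
opening: 72.2
finger_force: 0.0
```

```bash
python3 - <<'E'
from h import *
inbox()
a=capture("side")[170:295,240:400]
cv2.imwrite("pics/e4.png",cv2.resize(a,(768,600),interpolation=2)[:,:,::-1])
E
```

```text
tcp in box [ -1.5  -0.3 203.6]
```

View pics/e4.png

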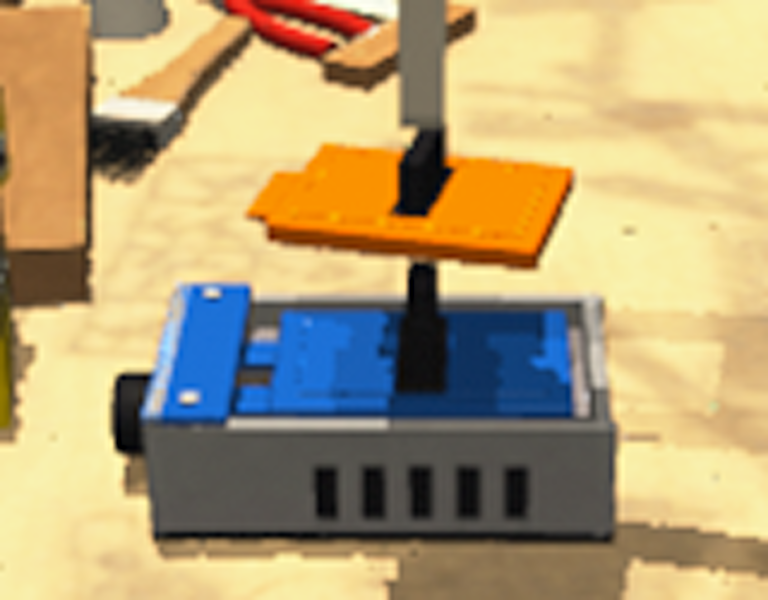

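The cover is flush and level, its tabs are under the lip at (250,400), its rear corners are at (570,312) and (574,415), and the gripper is clear. One numeric check before I hand in.

```bash
python3 - <<'E'
from h import *
for z in (60,64): print(((proj("side",[box(-65,45,z),box(-65,-45,z),box(65,-45,z)])-[240,170])*4.8).round())
E
```

```text
[[577. 403.]
 [568. 303.]
 [282. 303.]]
[[578. 395.]
 [568. 295.]
 [282. 296.]]
```

```bash
python3 -c "
from rig import bot
print(bot.sign_off())"
```

```text
the job is handed in; nothing more can be done
None
```

The blue cover is hooked under the lip and lies level in the filter box, judging by the last picture. The gripper is clear, the orange cover was not touched, and I handed the job in at about 15 s (no verdict was shown).

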